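Park the brass roller at the top of its sloping rack

TASK

On the leather bench stands a sloping wooden rack with two gutters; a brass roller lies at the low end of one, a dark steel roller at the low end of the other. With the fingertips push the brass roller up its gutter and over the crest, so that it settles in the dip against the top stop and does not roll back; roll it only, never lift it out of the gutter. Leave the steel roller and everything else on the bench where it is.

Things in the scene. Friction and masses are not known exactly. Their poses are not given: they have to be found in the camera images.
- ramp: Light-wood ramp, fixed, 295 mm long, 190 wide, with two straight gutters. Origin: on the centre line between them, level with their floors, 50 mm above the bench. x points uphill along the gutters (8 deg above level), y across, z square off the floor. Gutter centre lines at y = +45 and -45 mm; each is 64 mm wide between walls 14 mm high (middle wall 26 mm wide).
- low_stop (a point): Foot of the low stop, a bar across the gutters' low end only 10 mm high; at ramp x = -140 mm, y = 0, z = 0, same axes as the ramp. A roller resting against it has its centre 20 mm uphill of this face, 24 mm off the floor.
- crest (a point): The crest (dark line), at ramp x = +65 mm, y = 0, z = 0, same axes. Up to here the floor is straight; beyond it the floor bends down (6 deg below level) and makes a dip in front of the top stop.
- top_stop (a point): Face of the top stop, a dark end board across both gutters, at ramp x = +124 mm, y = 0, z = 0, same axes; its top edge is 34 mm above this point. A roller parked in the dip against it has its centre at about ramp x = +100, z = +16 mm.
- brass_roller: Bright brass roller, a polished, slippery solid cylinder of diameter 48 mm and length 58 mm, 0.3 to 0.6 kg, lying across one of the two gutters (either may be drawn) at the low end; it rolls freely along the gutter and rolls back down if let go short of the crest. Origin at its centre; its y axis is the cylinder's axis, its x and z turn as it rolls.
- steel_roller: Dark steel roller of the same size in the other gutter, at the low end. Leave alone. Origin at its centre, y axis along the cylinder.
- thread_spool: Red thread spool, 44 mm across, 54 mm tall, standing on the bench beyond the rack's high end. Leave alone. Origin under its centre.
- wax_tin: Round aluminium tin, 60 mm across, 22 mm tall, on the bench beside the rack (its far side from the robot). Leave alone. Origin under its centre.
- awl: Awl with a blue handle, 130 mm long, lying on the bench beside the rack (its near side), handle to its own -x. Leave alone. Origin at its underside.
- dye_bottle: Amber bottle with black cap, 52 mm across, 120 mm tall, on the left of the bench. Leave alone. Origin under its centre.
- mallet: Mallet with dark head lying on the right of the bench, handle to its own -x. Leave alone. Origin at its underside.
- tool_mug: Terracotta cup, 72 mm across, 85 mm tall, on the left of the bench. Leave alone. Origin under its centre.
Mind the look-alikes: they are no part of the job. Of the things like the brass_roller, leave any that is green or white; of the rest the smaller one is meant.

How it is judged:
At the end, for the whole second after the job is handed in: The brass roller lies at rest (under 20 mm/s) in the dip beyond the crest, its centre 93 to 106 mm up the ramp from the ramp's origin and 10 to 21 mm above the plane of the straight floor; the steel roller is still at the low end, within 12 mm of where it was (x of brass_roller in the frame of ramp between 0.093 and 0.106 m and z of brass_roller in the frame of ramp between 0.01 and 0.021 m and linear speed of brass_roller below 0.02 m/s and x of steel_roller in the frame of ramp below -0.1 m and distance of steel_roller from where it was at the start of the episode below 0.012 m); the robot touches nothing.
It fails at once if the brass roller is lifted off the gutter floor (by more than 12 mm) or leaves the gutter (z of brass_roller in the frame of ramp above 0.036 m or z of brass_roller in the frame of ramp below 0.005 m).
It fails at once if the steel roller is moved more than 12 mm (distance of steel_roller from where it was at the start of the episode above 0.012 m).
It fails at once if another thing on the bench is moved more than 20 mm (distance of any of thread_spool, wax_tin, awl, dye_bottle, mallet, tool_mug from where it was at the start of the episode above 0.02 m).
It also fails if it takes over 43 s, if anything falls off the work surface, if the arm or the gripper's body presses on something with over 40 N, if the wrist force passes 120 N, or if a joint passes its speed limit or range.

ROBOT

A 6-joint arm with a two-finger parallel gripper is mounted at the origin on the work surface. World frame = base frame: x ahead of the robot, y to its left, z up, the work surface at z = 0. Lengths are in m, angles in rad, forces in N, time in s.
With the tool pointing down it reaches from about 0.35 to 0.85 m from the base axis. Payload 8.1 kg.
Tool frame: the origin (TCP) lies between the finger pads; the fingertips stand 17 mm ahead of it and the grasp point (between the pads) lies 2 mm behind it (manip.finger_overhang is the distance from the TCP to the fingertips, in m); y points along the fingers, z is the direction in which the jaws open and shut, and the axes are right-handed (so a half turn about y gives the same grasp; the last joint's range is limited). The gripper opens to 85 mm and grips with 20 to 120 N. Pads are 22 mm wide; open, the fingers measure 114 mm over their backs; the gripper's body (76 mm by 85 mm) begins 54 mm behind the grasp point. The pads swing forward as they close: fully open they stand 13 mm farther back than shut.
Start: joints at [-1.401, 0.13, 1.488, -0, 1.523, -0.085], TCP at [0.151, -0.581, 0.248] pointing down, gripper open.
Joint ranges: [-2.96, 2.96], [-0.89, 2.26], [0.02, 2.5], [-1.34, 4.48], [0, 2.73], [-2.66, 2.66]. Speed limits (rad/s): [2.39, 2.39, 2.79, 3.14, 3.14, 3.14].

INTERFACE

Orientations are given as a rotation vector (axis times angle).
In Python, from workcell import manip, optics, workorder gives the robot as it stands.
- The arm moves only by the tool send_rows, never from a script. Its argument "deltas" is a list of rows, each a list of 7 numbers: the closure in counts, from 0 (fully open) to 255 (shut), then the shift along the tool's x, y, z in m, then the turn, a rotation vector about the tool's x, y, z in units of 8 degrees (1.0 is 8 degrees). In form: [[gripper, dx, dy, dz, rx, ry, rz], ...]. A call has exactly 10 rows; each row is the pose to reach, as a shift and turn from the pose commanded when the call began, along the tool's axes at that moment; what a row does not reach only later rows make up. A row lasts 1/8 s, in which the tool goes at most 62.5 mm and 10.7 degrees, less where a joint would pass 70% of its speed; a pose out of reach is approached as far as the arm can. A call with a gripper value outside its range is refused whole. The fingers move at their own pace and stop on an object; "newtons" is the grip in N (left out, the last holds). Time passes only in rows, so rows that repeat a pose let the fingers close, or fill a call up. It gives the time, the measured TCP pose, the force and the opening at its end, in the units of the state.
- manip.observe(): the state, without advancing time (a new reading comes with each control period).
- optics.get_image(name): name is "scene" or "top"; returns (picture, depth): 420x560x3 uint8, red, green, blue; 420x560 float32, m along the optical axis (not along the pixel's ray), 0 where there is no reading.
- optics.calibration(name): a dict with "fx", "fy", "cx", "cy" (pixels), "D" ([k1, k2, p1, p2, k3] as OpenCV has them; the pictures are not rectified), "eye" and "attitude" of the camera in the world. Camera axes: x right, y up, looking along -z (the intrinsics and any distortion apply to the point x, -y, -z); pixel columns grow to the right and rows downward; lengths in m; the calibration is good to about 2 mm. A picture is of the moment at which its call begins. calibration takes no time and is no camera call.
- workorder.finish_job(): hands the job in, once; it reports no verdict.
Trained networks look in the newest picture that a camera, given by its name, has taken for a name from the list of things; names that differ only in an ending like _2 or _b are one class to them, and where a whole thing is asked for, a point or a joint stands for the part that bears it (a point fixed in the world has none). Each returns a list of dicts, best first, with "p" (0 to 1); they miss things now and then, are a little off and sometimes report something else, mostly with a low value. They report only what shows in the picture. A call takes as long as a camera call. They do not tell look-alikes from the thing itself.
- optics.regions_of(camera, query): "pixels" (420x560 bool, what is visible of it) and "bbox" ([left, top, width, height] as shares, 0 to 1, of the picture: columns of its width, rows of its height, round what is visible of it).
- optics.landmark_of(camera, query): "point" ([column, row] as shares, 0 to 1, of the picture: columns of its width, rows of its height: a listed point, or the origin of a listed thing).
The state is a dict: "clock": time; "joint_pos": joint angles; "dq": joint speeds; "tau": joint torques, N m; "tcp_pos": TCP position; "tcp_rot": TCP orientation; "contact_force": force on the tool from outside, world axes, zero at the start; "ft_torque": the same for the moment, N m; "opening": opening from 0.0 (shut) to 1.0 (fully open).
Only numpy, scipy, OpenCV 4.12 (cv2) and the standard library are available. Lean on these libraries where they do the work, as an engineer would, in place of code of your own. Each camera call takes 0.05 s, during which the arm holds its last target.

## Working session

There is one attempt and no reset: what is moved stays moved. The work goes in short steps, Python scripts to look and compute and a tool call to move; the robot and the scene stay as the last step left them, time stands still between calls to the robot, and variables do not carry over. Pictures are saved under pics/ and viewed, and the job is handed in when it is done.

Besides the shell and the picture viewer there is one more tool, called after "Emit:" by a JSON object that holds its "name" and its "arguments", one argument or row to a line. send_rows: Moves the arm, as the interface text tells. Its arguments: {"type":"object","properties":{"deltas":{"type":"array","items":{"type":"array","items":{"type":"number"}}},"newtons":{"type":"number"}},"required":["deltas"]}

```bash
mkdir -p pics; ls
cat > h.py <<'E'
import numpy as np, cv2
from workcell import manip, optics, workorder
from scipy.spatial.transform import Rotation as R
def cam(n):
    c=optics.calibration(n)
    return c
def rot(a):
    a=np.array(a,float)
    if a.shape==(3,3): return a
    return R.from_rotvec(a).as_matrix() if a.size==3 else R.from_quat(a).as_matrix()
def unproj(n,uv,d):
    c=cam(n);K=np.array([[c['fx'],0,c['cx']],[0,c['fy'],c['cy']],[0,0,1.]])
    p=cv2.undistortPoints(np.array(uv,float).reshape(-1,1,2),K,np.array(c['D'],float)).reshape(-1,2)
    d=np.array(d,float).reshape(-1)
    P=np.c_[p[:,0]*d,-p[:,1]*d,-d]
    return P@rot(c['attitude']).T+np.array(c['eye'])
def proj(n,P):
    c=cam(n);K=np.array([[c['fx'],0,c['cx']],[0,c['fy'],c['cy']],[0,0,1.]])
    q=(np.atleast_2d(P)-np.array(c['eye']))@rot(c['attitude'])
    q=q*[1,-1,-1]
    return cv2.projectPoints(q,np.zeros(3),np.zeros(3),K,np.array(c['D'],float))[0].reshape(-1,2)
E
python3 - <<'E'
from h import *
print(manip.observe(), manip.finger_overhang)
for n in("scene","top"):
    print(cam(n))
    im,d=optics.get_image(n); np.savez(f'pics/{n}0.npz',im=im,d=d)
    cv2.imwrite(f'pics/{n}0.png',im[:,:,::-1])
    for q in("ramp","low_stop","crest","top_stop","brass_roller","steel_roller"):
        print(n,q,[(round(r['p'],2),np.round(np.array(r['point'])*[560,420],1)) for r in optics.landmark_of(n,q)])
E
```

```text
pics
{'clock': 0.0, 'joint_pos': array([-1.40135702e+00,  1.31163613e-01,  1.48928537e+00, -3.27404166e-05,
        1.52298525e+00, -8.54179290e-02]), 'dq': array([ 0.00076874, -0.0004102 , -0.00010909, -0.0001439 , -0.00039812,
        0.00205037]), 'tau': array([ 2.04078016e-03, -5.69387484e+01, -5.00555098e+01,  3.49155005e-05,
        1.44855177e-02, -2.43737702e-05]), 'tcp_pos': array([ 0.15117708, -0.58010842,  0.24723959]), 'tcp_rot': array([-0.26734192,  2.08762302, -2.08375695]), 'contact_force': array([-1.12592411,  0.44016446,  0.24188294]), 'ft_torque': array([ 0.01150221, -0.01288149, -0.04758839]), 'opening': 0.9989530908233852} 0.017
{'fx': 464.12996778066434, 'fy': 464.12996778066434, 'cx': 272.99543299160933, 'cy': 207.27442265273095, 'D': array([-0.02787184,  0.        ,  0.        ,  0.        ,  0.        ]), 'eye': array([1.40903302, 0.15113026, 1.03804326]), 'attitude': array([0.50674499, 0.63160642, 1.66122008])}
scene ramp [(0.83, array([265.7, 197.9]))]
scene low_stop [(0.65, array([217.4, 211.2])), (0.53, array([291.7, 199.2]))]
scene crest [(0.95, array([29
[... 283 characters left out ...]
))]
{'fx': 478.8392864285564, 'fy': 478.8392864285564, 'cx': 281.9805637101272, 'cy': 211.85413451545153, 'D': array([-0.12022226,  0.        ,  0.        ,  0.        ,  0.        ]), 'eye': array([3.87125001e-01, 9.33713266e-04, 1.33206450e+00]), 'attitude': array([ 0.10059505, -0.10240606, -1.57782022])}
top ramp [(0.92, array([294.4, 216.6]))]
top low_stop [(0.69, array([342.7, 199.6])), (0.45, array([294. , 266.8]))]
top crest [(0.9, array([270.4, 223.8]))]
top top_stop [(0.7, array([251.4, 229.8]))]
top brass_roller [(0.85, array([355.8, 142.4])), (0.7, array([343.4, 217.3])), (0.59, array([390. , 235.2])), (0.58, array([403.6, 184.8]))]
top steel_roller [(0.95, array([329.9, 188.5]))]
```

Run:
```python
import cv2
for n in("scene","top"):
    im=cv2.imread(f'pics/{n}0.png'); c=im[120:280,140:440] if n=="scene" else im[110:290,215:450]
    cv2.imwrite(f'pics/{n}0c.png',cv2.resize(c,None,fx=2.6,fy=2.6,interpolation=cv2.INTER_CUBIC))
```

```text
(no output)
```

View pics/scene0.png

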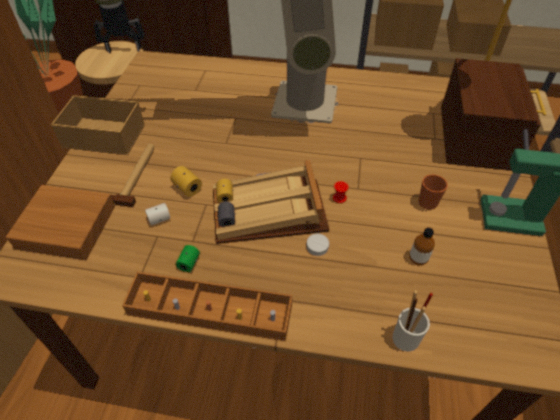

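View pics/top0.png

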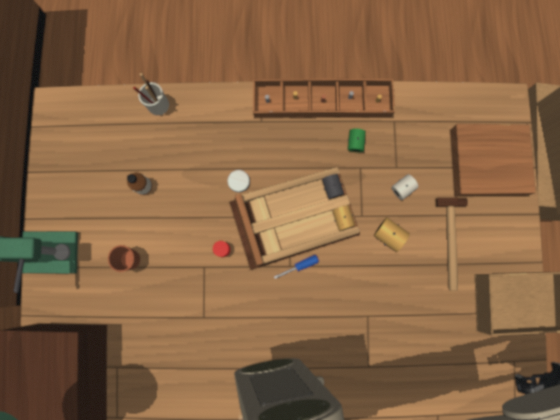

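```bash
sleep 0.1
```

```text
(no output)
```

View pics/scene0c.png

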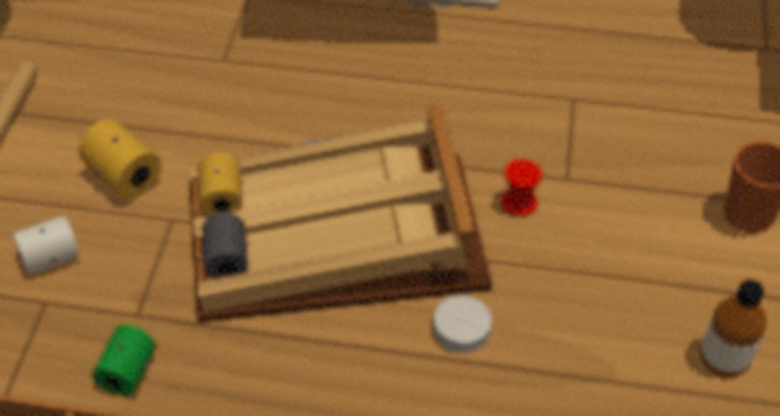

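View pics/top0c.png

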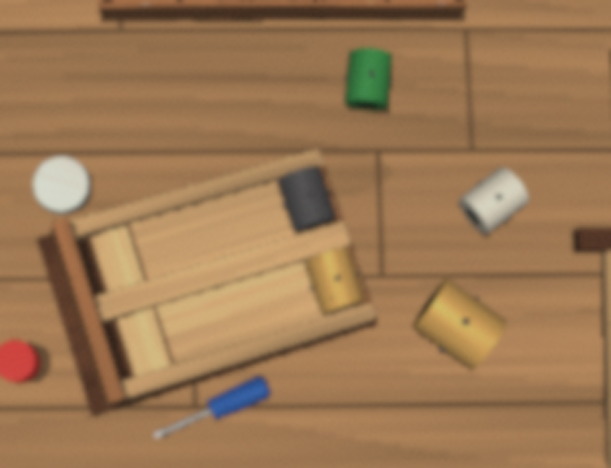

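Things that could be taken for the brass roller, by top-view pixel:
- Brass cylinder in the near gutter at (343,217). This is the smaller one and it lies on the rack.
- Larger brass cylinder on the bench at (390,235).
- White cylinder at (404,186).
- Green cylinder at (356,142).
- Dark steel roller at (332,188).

I choose (343,217), and the crop confirms it.

Run:
```python
from h import *
from scipy.optimize import least_squares
s8=np.deg2rad(8)
def RT(p):
    Rm=R.from_euler('ZY',[p[2],-s8]).as_matrix(); return Rm,np.array([p[0],p[1],.05])
pts={'ramp':(0,0,0),'crest':(.065,0,0),'top_stop':(.124,0,0),'low_stop':(-.14,0,0),'b':(-.12,-.045,.024),'s':(-.12,.045,.024)}
obs={'scene':{'ramp':(265.7,197.9),'crest':(292.7,196.5),'top_stop':(312.2,190.4),'low_stop':(217.4,211.2),'b':(222.9,188.8),'s':(227.6,215.3)},
'top':{'ramp':(294.4,216.6),'crest':(270.4,223.8),'top_stop':(251.4,229.8),'low_stop':(342.7,199.6),'b':(343.4,217.3),'s':(332,187.5)}}
best=None
for sgn in(1,-1):
    def f(p,cams=('scene','top')):
        Rm,t=RT(p);o=[]
        for n in cams:
            for k,v in obs[n].items():
                q=np.array(pts[k]); 
                if k in'bs': q=q*[1,sgn,1]
                o.append(proj(n,Rm@q+t)[0]-v)
        return np.concatenate(o)
    for cams in(('scene','top'),('scene',),('top',)):
        r=least_squares(lambda p:f(p,cams),[.38,-.03,1.8],loss='soft_l1')
        print(sgn,cams,r.x,r.cost,np.round(f(r.x,cams).reshape(-1,2),1).tolist())
for n in("scene","top"):
    z=np.load(f'pics/{n}0.npz')
    for k,u in obs[n].items():
        i,j=int(round(u[1])),int(round(u[0]))
        print(n,k,unproj(n,[u],[np.median(z['d'][i-1:i+2,j-1:j+2])]).round(4))
```

```text
1 ('scene', 'top') [ 0.54236504 -0.03518035  1.88813961] 144.02889287941792 [[2.2, 1.7], [-2.5, -1.5], [-1.7, 0.3], [2.8, -1.6], [3.3, 26.1], [-3.6, -24.0], [0.2, -0.8], [1.5, -0.7], [-0.5, 0.0], [-0.7, 1.1], [-11.5, -31.8], [11.1, 29.3]]
1 ('scene',) [ 0.54412098 -0.03561714  1.87741731] 62.022035865724376 [[2.0, 2.1], [-2.7, -0.9], [-1.9, 1.1], [2.4, -1.6], [2.8, 26.2], [-3.8, -23.9]]
1 ('top',) [ 0.54204314 -0.03515813  1.8917639 ] 81.7354517215752 [[0.2, -0.6], [1.5, -0.5], [-0.4, 0.3], [-0.8, 1.0], [-11.6, -31.8], [11.1, 29.2]]
-1 ('scene', 'top') [ 0.54138386 -0.03534076  1.88815019] 14.954548322641095 [[2.2, 1.5], [-2.5, -1.8], [-1.8, 0.1], [2.8, -1.9], [1.1, 2.2], [-1.4, -0.7], [0.2, -0.4], [1.5, -0.3], [-0.4, 0.4], [-0.7, 1.4], [-0.3, -0.2], [-0.0, -1.6]]
-1 ('scene',) [ 0.54258853 -0.03485332  1.89676221] 11.705010408287807 [[2.3, 1.8], [-2.4, -1.6], [-1.7, 0.1], [2.9, -1.2], [1.0, 2.8], [-1.1, -0.1]]
-1 ('top',) [ 0.54102646 -0.03537928  1.88505446] 2.9416795105331115 [[0.2, -0.3], [1.5, -0.3], [-0.4, 0.4], [-0.6, 1.7], [-0.3, 0.1], [0.1, -1.4]]
scene ramp [[ 0.5501 -0.0398  0.0649]]
scene crest [[0.5354 0.035  0.0684]]
scene top_stop [[0.5315 0.0884 0.0989]]
scene low_stop [[ 0.6017 -0.1697  0.0414]]
scene b [[ 0.5493 -0.1632  0.08  ]]
scene s [[ 0.643  -0.1262  0.0807]]
top ramp [[ 0.5387 -0.0343  0.0639]]
top crest [[0.5188 0.0296 0.0747]]
top top_stop [[0.5009 0.0781 0.101 ]]
top low_stop [[ 0.5865 -0.1673  0.0439]]
top b [[ 0.5335 -0.163   0.0815]]
top s [[ 0.6135 -0.1348  0.081 ]]
```

```bash
cat >> h.py <<'E'
P0=[.5414,-.0353,1.888]
def RT(p=P0):
    return R.from_euler('ZY',[p[2],-np.deg2rad(8)]).as_matrix(), np.array([p[0],p[1],.05])
E
python3 - <<'E'
from h import *
Rm,t=RT()
L=[]
for y in(-.077,-.013,.013,.077): L.append([(-.14,y,.014),(.065,y,.014)])
for y in(.013,-.077): L+= [[(.065,y,0),(.065,y+.064,0)],[(.124,y,.034),(.124,y+.064,.034)],[(-.14,y,.010),(-.14,y+.064,.010)],[(-.12,y+.003,.048),(-.12,y+.061,.048)]]
for n,b in(("scene",(120,280,140,440)),("top",(140,280,215,400))):
    im=cv2.imread(f'pics/{n}0.png'); f=4 if n=='top' else 2.6
    c=cv2.resize(im[b[0]:b[1],b[2]:b[3]],None,fx=f,fy=f,interpolation=cv2.INTER_CUBIC)
    for l in L:
        q=(proj(n,np.array(l)@Rm.T+t)+.5-[b[2],b[0]])*f
        cv2.line(c,tuple(int(v) for v in q[0]),tuple(int(v) for v in q[1]),(255,0,255),1)
    cv2.imwrite(f'pics/{n}_ov.png',c)
# depth plane of brass apex and plane checks in ramp frame
for n in("scene","top"):
    z=np.load(f'pics/{n}0.npz'); rs=optics.regions_of(n,'brass_roller')
    for r in rs:
        m=r['pixels']; v,u=np.nonzero(m); d=z['d'][v,u]; W=unproj(n,np.c_[u,v],d); Q=(W-t)@Rm
        print(n,round(r['p'],2),m.sum(),np.median(Q,0).round(4), 'max z',np.percentile(Q[:,2],[50,90,97]).round(4),'y',np.percentile(Q[:,1],[3,97]).round(4),'x',np.percentile(Q[:,0],[3,97]).round(4))
E
```

```text
scene 0.93 648 [-0.2282  0.109   0.0345] max z [0.0345 0.0464 0.0485] y [0.0822 0.1589] x [-0.2707 -0.1927]
scene 0.75 365 [-0.1154  0.0309  0.0406] max z [0.0406 0.0473 0.0492] y [0.0128 0.0725] x [-0.1388 -0.0942]
scene 0.57 444 [-0.2317 -0.165   0.0239] max z [0.0239 0.0307 0.0326] y [-0.1862 -0.1324] x [-0.2605 -0.2082]
scene 0.54 344 [-0.3123  0.0019  0.035 ] max z [0.035  0.0432 0.0464] y [-0.0137  0.0283] x [-0.338  -0.2862]
top 0.82 389 [-0.1117  0.0471  0.0439] max z [0.0439 0.0495 0.0516] y [0.0194 0.0739] x [-0.1352 -0.095 ]
top 0.82 399 [-0.3126  0.019   0.0371] max z [0.0371 0.0452 0.0474] y [-0.0074  0.0421] x [-0.3427 -0.2876]
top 0.66 649 [-0.2271  0.1302  0.042 ] max z [0.042  0.0484 0.0508] y [0.0947 0.1678] x [-0.2641 -0.1951]
top 0.6 392 [-0.2309 -0.1474  0.0266] max z [0.0266 0.0321 0.0341] y [-0.1789 -0.1193] x [-0.2579 -0.208 ]
```

View pics/top_ov.png

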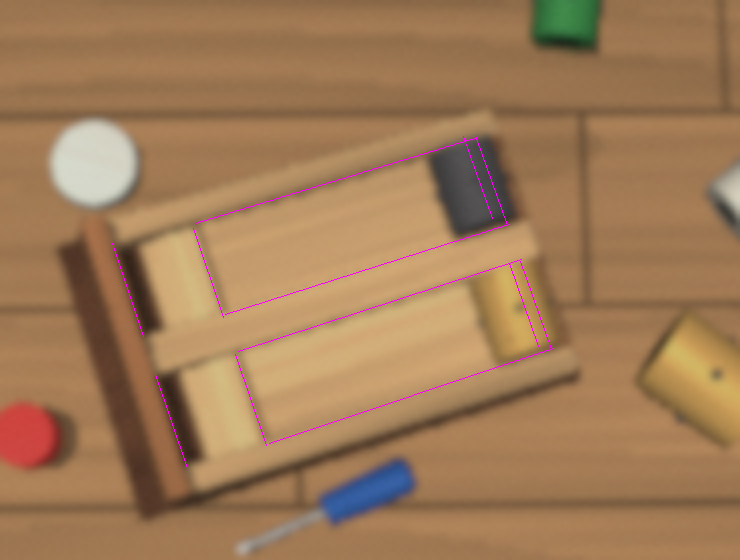

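View pics/scene_ov.png

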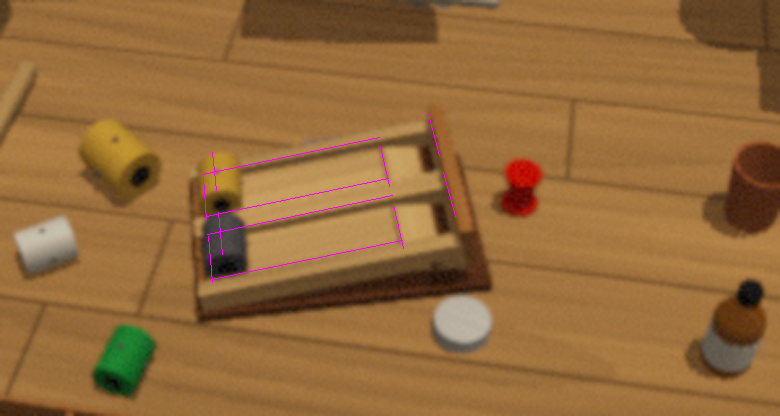

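Both overlays agree with the model to a few mm. The brass roller is in the gutter at ramp y = +45. Next I work out the approach pose.

```bash
cat >> h.py <<'E'
def target(xr,yr,ztip,over=.017,sgn=1):
    Rm,t=RT()
    T=np.c_[sgn*Rm[:,0],-Rm[:,2],sgn*Rm[:,1]]
    return Rm@np.array([xr,yr,ztip+over])+t, T
def delta(p,T,p0=None,r0=None):
    s=manip.observe(); p0=s['tcp_pos'] if p0 is None else np.array(p0); R0=R.from_rotvec(s['tcp_rot'] if r0 is None else r0).as_matrix()
    return (R0.T@(p-p0)).round(4), (R.from_matrix(R0.T@T).as_rotvec()/np.deg2rad(8)).round(3)
E
python3 - <<'E'
from h import *
print(R.from_rotvec(manip.observe()['tcp_rot']).as_matrix().round(3))
for s in(1,-1):
    for x,z in((-.19,.15),(-.175,.016),(.055,.016)):
        p,T=target(x,.045,z,sgn=s); print(s,p.round(4),delta(p,T))
E
```

```text
[[-0.968  0.     0.252]
 [-0.252 -0.    -0.968]
 [ 0.    -1.     0.   ]]
1 [ 0.5646 -0.2502  0.1889] (array([-0.4833,  0.0594, -0.2156]), array([-0.755, 10.784, -0.803]))
1 [ 0.5541 -0.2184  0.0583] (array([-0.4812,  0.19  , -0.2491]), array([-0.755, 10.784, -0.803]))
1 [ 0.4831 -0.002   0.0903] (array([-0.467 ,  0.158 , -0.4764]), array([-0.755, 10.784, -0.803]))
-1 [ 0.5646 -0.2502  0.1889] (array([-0.4833,  0.0594, -0.2156]), array([ -0.817, -11.676,   0.768]))
-1 [ 0.5541 -0.2184  0.0583] (array([-0.4812,  0.19  , -0.2491]), array([ -0.817, -11.676,   0.768]))
-1 [ 0.4831 -0.002   0.0903] (array([-0.467 ,  0.158 , -0.4764]), array([ -0.817, -11.676,   0.768]))
```

Emit:
{"name": "send_rows", "arguments": {
  "deltas": [
    [255,-0.05,0.005,-0.022,-0.08,-1.2,0.08],
    [255,-0.1,0.01,-0.044,-0.16,-2.4,0.16],
    [255,-0.15,0.015,-0.066,-0.25,-3.6,0.24],
    [255,-0.2,0.02,-0.088,-0.33,-4.8,0.32],
    [255,-0.25,0.03,-0.11,-0.42,-6.0,0.4],
    [255,-0.3,0.035,-0.132,-0.5,-7.2,0.48],
    [255,-0.35,0.04,-0.154,-0.58,-8.4,0.55],
    [255,-0.4,0.045,-0.176,-0.66,-9.6,0.63],
    [255,-0.45,0.05,-0.198,-0.74,-10.7,0.7],
    [255,-0.483,0.059,-0.216,-0.817,-11.676,0.768]
  ],
  "newtons": 20
}}

```text
clock: 2.05
tcp_pos: [0.5662, -0.2482, 0.1895]
tcp_rot: [-1.259, 1.046, -0.862]
contact_force: [-0.3, -1.9, 1.0]
opening: -0.002
```

```bash
cat > look.py <<'E'
from h import *
import sys
k=sys.argv[1]; s=manip.observe(); Rm,t=RT()
print({a:np.round(s[a],3) for a in('clock','joint_pos','tcp_pos','contact_force','opening')})
print('tcp ramp',((s['tcp_pos']-t)@Rm).round(4))
A=R.from_rotvec(s['tcp_rot']).as_matrix(); tip=s['tcp_pos']+A[:,1]*.017
o=[]
for n in("scene","top"):
    im,d=optics.get_image(n); np.savez(f'pics/{n}{k}.npz',im=im,d=d)
    im=im[:,:,::-1].copy(); b=(110,270,140,340) if n=='scene' else (140,270,215,415)
    f=3
    c=cv2.resize(im[b[0]:b[1],b[2]:b[3]],None,fx=f,fy=f,interpolation=cv2.INTER_CUBIC)
    for P,col in((s['tcp_pos'],(255,255,0)),(tip,(255,0,255))):
        q=(proj(n,P)[0]+.5-[b[2],b[0]])*f; cv2.circle(c,(int(q[0]),int(q[1])),3,col,-1)
    cv2.imwrite(f'pics/{n}{k}.png',c)
E
python3 look.py 1
```

```text
{'clock': np.float64(2.05), 'joint_pos': array([-0.547,  0.301,  1.407,  0.091,  1.54 , -0.878]), 'tcp_pos': array([ 0.566, -0.248,  0.19 ]), 'contact_force': array([-0.319, -1.875,  1.003]), 'opening': np.float64(-0.002)}
tcp ramp [-0.1885  0.0429  0.1674]
```

View pics/scene1.png

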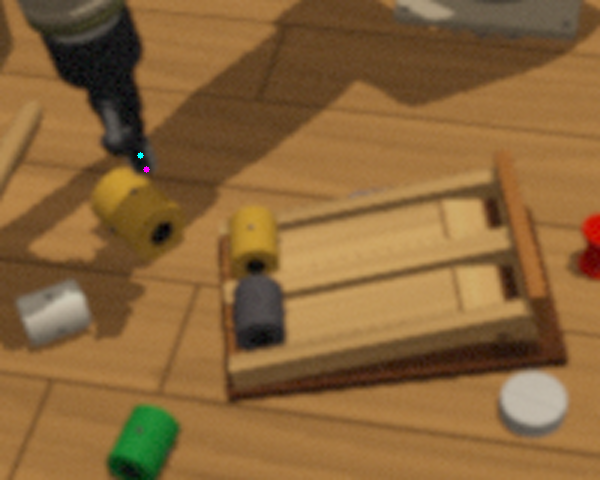

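The fingertip marker sits on the real tips with the gripper shut, so the 17 mm overhang holds. Next I descend behind the roller. Tool x now points downhill and tool y points down.

Emit:
{"name": "send_rows", "arguments": {
  "deltas": [
    [255,0,0.015,0,0,0,0],
    [255,-0.002,0.035,0,0,0,0],
    [255,-0.005,0.055,0,0,0,0],
    [255,-0.008,0.075,0,0,0,0],
    [255,-0.01,0.095,0,0,0,0],
    [255,-0.012,0.11,0,0,0,0],
    [255,-0.013,0.122,0,0,0,0],
    [255,-0.013,0.13,0,0,0,0],
    [255,-0.013,0.134,0,0,0,0],
    [255,-0.013,0.134,0,0,0,0]
  ]
}}

```text
clock: 3.4
tcp_pos: [0.5545, -0.22, 0.0585]
tcp_rot: [-1.257, 1.052, -0.867]
contact_force: [0.9, 0.6, -0.9]
opening: -0.001
```

```bash
python3 look.py 2; python3 -c "
import cv2,numpy as np
a=cv2.imread('pics/scene2.png');b=cv2.imread('pics/top2.png');
a=cv2.resize(a[:,:450],(400,427));b=cv2.resize(b[:,150:],(400,347));c=np.zeros((427,800,3),np.uint8);c[:427,:400]=a;c[:347,400:]=b;cv2.imwrite('pics/both2.png',c)"
```

```text
{'clock': np.float64(3.4), 'joint_pos': array([-0.518,  0.371,  1.573,  0.097,  1.302, -0.866]), 'tcp_pos': array([ 0.555, -0.22 ,  0.059]), 'contact_force': array([ 0.895,  0.577, -0.926]), 'opening': np.float64(-0.001)}
tcp ramp [-0.1766  0.0451  0.0334]
```

View pics/both2.png

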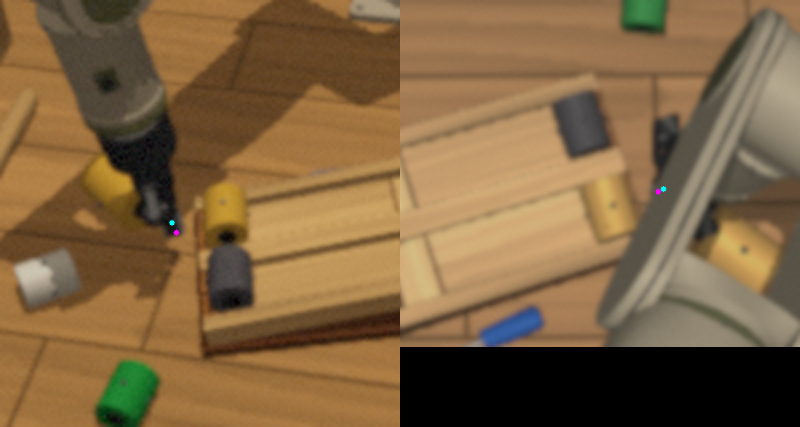

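Emit:
{"name": "send_rows", "arguments": {
  "deltas": [
    [255,-0.008,0,0,0,0,0],
    [255,-0.016,0,0,0,0,0],
    [255,-0.024,0,0,0,0,0],
    [255,-0.032,0,0,0,0,0],
    [255,-0.04,0,0,0,0,0],
    [255,-0.048,0,0,0,0,0],
    [255,-0.056,0,0,0,0,0],
    [255,-0.064,0,0,0,0,0],
    [255,-0.072,0,0,0,0,0],
    [255,-0.08,0,0,0,0,0]
  ]
}}

```text
clock: 4.75
tcp_pos: [0.5295, -0.1441, 0.0696]
tcp_rot: [-1.257, 1.052, -0.866]
contact_force: [1.1, -1.8, -0.1]
opening: -0.0
```

```bash
python3 look.py 3; python3 -c "
import cv2,numpy as np
a=cv2.imread('pics/scene3.png');b=cv2.imread('pics/top3.png');
a=cv2.resize(a[:,100:550],(400,427));b=cv2.resize(b[:,:450],(400,347));c=np.zeros((427,800,3),np.uint8);c[:427,:400]=a;c[:347,400:]=b;cv2.imwrite('pics/both3.png',c)"
```

```text
{'clock': np.float64(4.75), 'joint_pos': array([-0.425,  0.23 ,  1.723,  0.107,  1.285, -0.777]), 'tcp_pos': array([ 0.529, -0.144,  0.07 ]), 'contact_force': array([ 1.052, -1.824, -0.127]), 'opening': np.float64(-0.0)}
tcp ramp [-0.096   0.0453  0.0333]
```

View pics/both3.png

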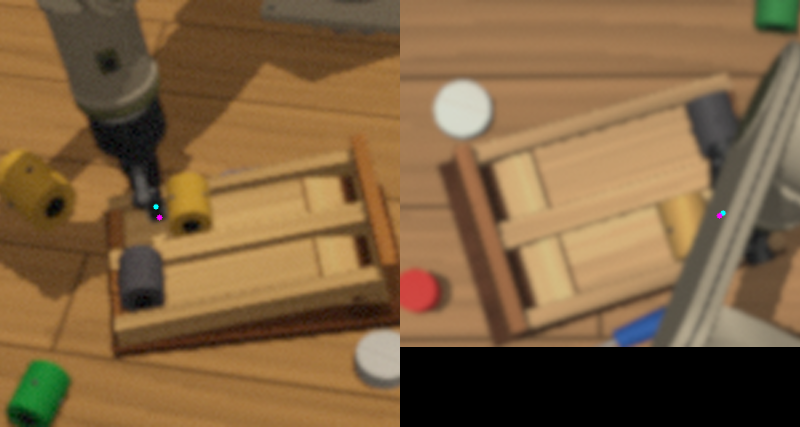

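Emit:
{"name": "send_rows", "arguments": {
  "deltas": [
    [255,-0.01,0,0,0,0,0],
    [255,-0.021,0,0,0,0,0],
    [255,-0.032,0,0,0,0,0],
    [255,-0.043,0,0,0,0,0],
    [255,-0.054,0,0,0,0,0],
    [255,-0.065,0,0,0,0,0],
    [255,-0.076,0,0,0,0,0],
    [255,-0.086,0,0,0,0,0],
    [255,-0.095,0,0,0,0,0],
    [255,-0.102,0,0,0,0,0]
  ]
}}

```text
clock: 6.1
tcp_pos: [0.498, -0.0481, 0.0838]
tcp_rot: [-1.257, 1.052, -0.866]
contact_force: [0.7, -2.5, 1.5]
opening: 0.002
```

```bash
python3 look.py 4
python3 - <<'E'
from h import *
Rm,t=RT()
for r in optics.landmark_of('scene','brass_roller'): print(r['p'],np.array(r['point'])*[560,420])
for x in(.03,.04,.05,.06): print(x,proj('scene',Rm@np.array([x,.045,.024])+t))
a=cv2.imread('pics/scene4.png');b=cv2.imread('pics/top4.png');
a=cv2.resize(a[:,150:600],(400,427));b=cv2.resize(b[:,:450],(400,347));c=np.zeros((427,800,3),np.uint8);c[:427,:400]=a;c[:347,400:]=b;cv2.imwrite('pics/both4.png',c)
E
```

```text
{'clock': np.float64(6.1), 'joint_pos': array([-0.28 ,  0.07 ,  1.872,  0.121,  1.281, -0.636]), 'tcp_pos': array([ 0.498, -0.048,  0.084]), 'contact_force': array([ 0.665, -2.481,  1.5  ]), 'opening': np.float64(0.002)}
tcp ramp [0.0061 0.0452 0.0333]
0.89 [278.376 177.618]
0.69 [183.4 180.6]
0.56 [158.48  213.696]
0.55 [187.208 256.788]
0.03 [[274.75160377 180.37157297]]
0.04 [[278.14694489 179.65955432]]
0.05 [[281.54355862 178.94735153]]
0.06 [[284.94141387 178.2349712 ]]
```

View pics/both4.png

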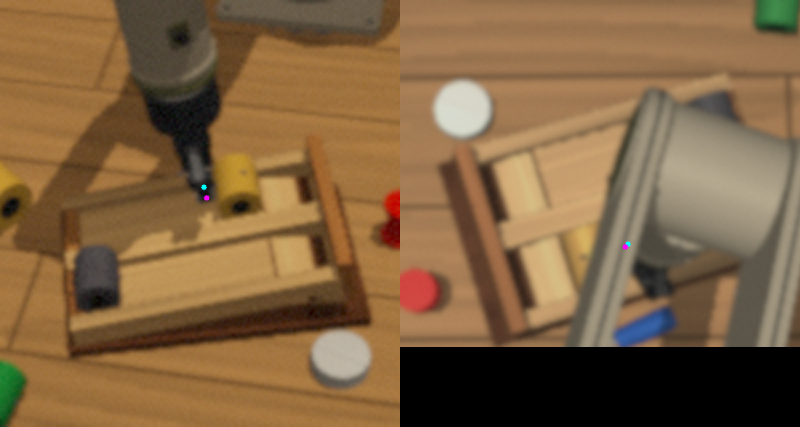

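The roller is at about x = 0.04, 35 mm ahead of the tool as computed. The last push goes slowly over the crest.

Emit:
{"name": "send_rows", "arguments": {
  "deltas": [
    [255,-0.005,0,0,0,0,0],
    [255,-0.01,0,0,0,0,0],
    [255,-0.015,0,0,0,0,0],
    [255,-0.02,0,0,0,0,0],
    [255,-0.025,0,0,0,0,0],
    [255,-0.03,0,0,0,0,0],
    [255,-0.035,0,0,0,0,0],
    [255,-0.04,0,0,0,0,0],
    [255,-0.044,0,0,0,0,0],
    [255,-0.044,0,0,0,0,0]
  ]
}}

```text
clock: 7.5
tcp_pos: [0.4845, -0.007, 0.0899]
tcp_rot: [-1.257, 1.051, -0.866]
contact_force: [-0.4, 0.2, -0.2]
opening: -0.0
```

```bash
python3 look.py 5
python3 - <<'E'
from h import *
Rm,t=RT()
for r in optics.landmark_of('scene','brass_roller')[:2]: print(r['p'],np.array(r['point'])*[560,420])
for x,z in((.085,.02),(.1,.016)): print(x,proj('scene',Rm@np.array([x,.045,z])+t))
a=cv2.imread('pics/scene5.png');b=cv2.imread('pics/top5.png');
a=cv2.resize(a[:,150:600],(400,427));b=cv2.resize(b[:,:450],(400,347));c=np.zeros((427,800,3),np.uint8);c[:427,:400]=a;c[:347,400:]=b;cv2.imwrite('pics/both5.png',c)
E
```

```text
{'clock': np.float64(7.5), 'joint_pos': array([-0.208,  0.01 ,  1.921,  0.126,  1.283, -0.566]), 'tcp_pos': array([ 0.485, -0.007,  0.09 ]), 'contact_force': array([-0.351,  0.245, -0.203]), 'opening': np.float64(-0.0)}
tcp ramp [0.0498 0.0452 0.0333]
0.93 [185.416 178.206]
0.74 [299.376 175.014]
0.085 [[293.60630481 177.39981661]]
0.1 [[298.85099233 177.27791537]]
```

View pics/both5.png

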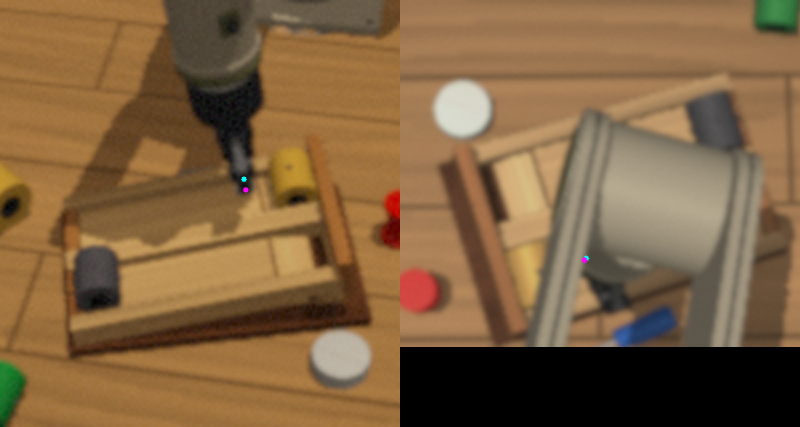

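The roller has dropped into the dip against the top stop, with a gap to the fingers. I back off slightly downhill, then lift clear.

Emit:
{"name": "send_rows", "arguments": {
  "deltas": [
    [255,0.008,0,0,0,0,0],
    [255,0.016,-0.004,0,0,0,0],
    [255,0.024,-0.012,0,0,0,0],
    [255,0.03,-0.025,0,0,0,0],
    [255,0.035,-0.045,0,0,0,0],
    [255,0.04,-0.065,0,0,0,0],
    [255,0.045,-0.085,0,0,0,0],
    [255,0.05,-0.105,0,0,0,0],
    [255,0.055,-0.12,0,0,0,0],
    [255,0.06,-0.13,0,0,0,0]
  ]
}}

```text
clock: 8.9
tcp_pos: [0.5092, -0.0815, 0.2114]
tcp_rot: [-1.257, 1.051, -0.867]
contact_force: [-0.4, -0.6, 0.4]
opening: 0.0
```

Emit:
{"name": "send_rows", "arguments": {
  "deltas": [
    [255,0.02,0,0,0,0,0],
    [255,0.045,0,0,0,0,0],
    [255,0.07,0,0,0,0,0],
    [255,0.095,0,0,0,0,0],
    [255,0.12,0,0,0,0,0],
    [255,0.145,0,0,0,0,0],
    [255,0.165,0,0,0,0,0],
    [255,0.18,0,0,0,0,0],
    [255,0.19,0,0,0,0,0],
    [255,0.19,0,0,0,0,0]
  ]
}}

```text
clock: 10.15
tcp_pos: [0.5673, -0.2601, 0.1832]
tcp_rot: [-1.257, 1.053, -0.866]
contact_force: [0.5, 0.2, 0.1]
opening: -0.001
```

```bash
python3 look.py 6
python3 - <<'E'
from h import *
Rm,t=RT()
for n in('scene','top'):
  for q,y in(('brass_roller',.045),('steel_roller',-.045)):
    print(n,q,[(round(r['p'],2),(np.array(r['point'])*[560,420]).round(1)) for r in optics.landmark_of(n,q)])
  print('expect parked',proj(n,Rm@np.array([.1,.045,.016])+t),'steel start',proj(n,Rm@np.array([-.12,-.045,.024])+t))
  z=np.load(f'pics/{n}6.npz')
  for q in('brass_roller','steel_roller'):
   for r in optics.regions_of(n,q):
    v,u=np.nonzero(r['pixels']);Q=(unproj(n,np.c_[u,v],z['d'][v,u])-t)@Rm
    print(n,q,round(r['p'],2),np.median(Q,0).round(4),'top z',np.percentile(Q[:,2],97).round(4),'x',np.percentile(Q[:,0],[3,97]).round(4))
E
```

```text
{'clock': np.float64(10.15), 'joint_pos': array([-0.562,  0.324,  1.391,  0.089,  1.535, -0.887]), 'tcp_pos': array([ 0.567, -0.26 ,  0.183]), 'contact_force': array([0.544, 0.226, 0.095]), 'opening': np.float64(-0.001)}
tcp ramp [-0.201   0.0455  0.1628]
scene brass_roller [(0.78, array([186.5, 258.9])), (0.65, array([185.1, 182.1])), (0.6, array([300.4, 174.1])), (0.59, array([159.6, 213.2]))]
scene steel_roller [(0.62, array([226.9, 214.4])), (0.23, array([297.3, 174.4]))]
expect parked [[298.85099233 177.27791537]] steel start [[226.24121915 214.5870697 ]]
scene brass_roller 0.95 [-0.228   0.1085  0.0342] top z 0.0487 x [-0.2708 -0.1924]
scene brass_roller 0.86 [0.0984 0.0275 0.0349] top z 0.0416 x [0.0782 0.1186]
scene brass_roller 0.74 [-0.3131  0.0013  0.0352] top z 0.045 x [-0.3375 -0.2878]
scene brass_roller 0.65 [-0.2315 -0.1653  0.0237] top z 0.0331 x [-0.2594 -0.2081]
scene steel_roller 0.83 [-0.1163 -0.0609  0.0409] top z 0.0496 x [-0.1382 -0.0965]
scene steel_roller 0.5 [ 0.2084  0.0071 -0.0414] top z -0.0219 x [0.189  0.2311]
top brass_roller [(0.74, array([264.6, 244. ])), (0.58, array([390.9, 236.4])), (0.58, array([357.1, 139. ]))]
top steel_roller [(0.58, array([332. , 185.6]))]
expect parked [[265.4928886  242.78743451]] steel start [[331.94968502 185.89159156]]
top brass_roller 0.8 [0.1036 0.0432 0.0371] top z 0.0434 x [0.0834 0.1212]
top steel_roller 0.62 [-0.1144 -0.0425  0.0437] top z 0.0508 x [-0.1391 -0.0963]
top steel_roller 0.25 [ 0.0163  0.13   -0.0296] top z -0.0206 x [-0.0234  0.0903]
```

View pics/top6.png

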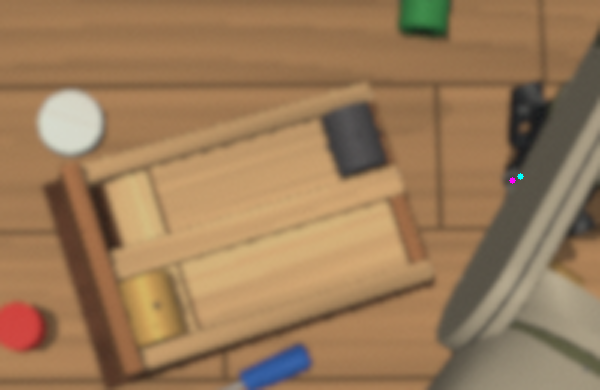

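View pics/scene6.png

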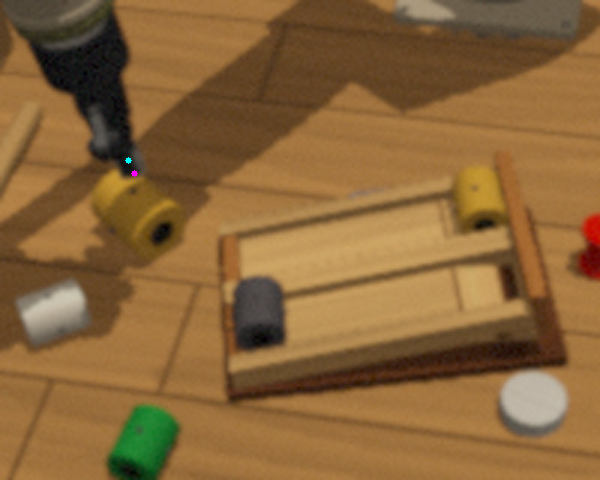

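The brass roller is parked between the crest and the top stop in both views. The steel roller is unmoved and the arm is clear, so I hand the job in.

```bash
python3 -c "
from workcell import workorder
print(workorder.finish_job())"
```

```text
the job is handed in; nothing more can be done
None
```

I pushed the small brass roller up its gutter (the one nearer the robot) with shut fingertips. It went over the crest and dropped into the dip against the top stop. Then I backed the arm off, lifted clear and handed the job in at about 10 s; no verdict was reported.

**Last checks:**
- **Brass roller:** its centre is at ramp x of about 100 mm. The visible patch spans 78–119 mm in one view and 83–121 mm in the other. Its top is at about 42–43 mm, which puts the centre at about z = 18 mm. Its picture positions are within about 4 pixels of the expected parked spot.
- **Rest:** I did not measure its speed. It was in the same place about 2.7 s apart, before and after I retracted.
- **Steel roller:** it is still at its starting position, to within measurement error.
- **Other things on the bench:** the spool, tin and awl look unmoved in the close views. I did not check the bottle, mallet or cup after the moves, but the arm touched nothing except the roller as far as the forces show (about 3 N at most).

**Disagreements:** the two cameras differ by about 5 mm on the roller's x. The networks also gave some false steel-roller matches, with confidence 0.23–0.5. I discarded these after looking at the pictures.

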